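Index the sample tin under the reader

ROBOT

A 6-joint arm with a two-finger parallel gripper is mounted at the origin on a cart in front of the work surface, level with it; the furniture and walls round the work are solid. World frame = base frame: x ahead of the robot, y to its left, z up, the work surface at z = 0. Lengths are in m, angles in rad, forces in N, time in s.
With the tool pointing down it reaches from about 0.25 to 0.725 m from the base axis. Payload 4 kg.
Tool frame: the origin (TCP) lies midway between the tips of the shut fingers; the grasp point (between the pads) lies bot.tcp_to_grasp behind it (bot.tcp_to_grasp is the distance from the TCP to the grasp point, in m); z points along the fingers, y is the line along which they close (so a half turn about z gives the same grasp; the last joint's range is limited). The gripper opens to 85 mm and grips with 20 to 120 N. Pads are 22 mm wide; open, the fingers measure 114 mm over their backs; the gripper's body (76 mm by 85 mm) begins 54 mm behind the grasp point. The pads swing forward as they close: fully open they stand 13 mm farther back than shut.
Start: joints at [-1.27, 0.241, 0.005, 1.335, 0, 1.571], TCP at [0.148, -0.478, 0.231] pointing down, gripper open.
Joint ranges: [-2.72, 2.72], [-1.05, 1.87], [-1.09, 1.28], [-1.99, 2.15], [-1.42, 1.44], [-3.14, 3.14]. Speed limits (rad/s): [2.79, 2.79, 3.14, 3.14, 3.14, 3.14].

INTERFACE

Orientations are given as a unit quaternion [x, y, z, w].
In Python, from workcell import readout, camera, bot gives the robot as it stands. The module is installed in compiled form; this text tells all that it offers.
- The arm moves only by the tool jog_arm, never from a script. Its argument "motion" is a list of rows, each an object of numbers: "x", "y", "z": the shift along the tool's x, y, z in mm; "spin": the turn about the tool's z in degrees; "fingers": the closure, from -1 (fully open) to 1 (shut). A call has 1 to 8 rows; each row is the pose to reach, as a shift and turn from the pose commanded when the call began, along the tool's axes at that moment; what a row does not reach only later rows make up. A row lasts 1/8 s, in which the tool goes at most 62.5 mm and 10.7 degrees, less where a joint would pass 70% of its speed; a pose out of reach is approached as far as the arm can. A call with a gripper value outside its range is refused whole. The fingers move at their own pace and stop on an object; the grip force is fixed at half the most. Time passes only in rows, so rows that repeat a pose let the fingers close. It gives the time, the measured TCP pose, the force, the opening and the grip force at its end, in the units of the state.
- readout.get_obs(): the state, without advancing time (a new reading comes with each control period).
- camera(name): name is "scene" or "top" or "wrist"; returns a dict with "pixels" (420x560x3 uint8, red, green, blue), "K" (3x3 intrinsics, pixels), "rvec" (rotation vector, rad) and "tvec" (3), from world to camera coordinates, as OpenCV has them. Camera axes: x right, y down, z forward; pixel columns grow to the right and rows downward; lengths in m; the calibration is good to about 2 mm. A picture is of the moment at which its call begins. There is no depth.
- bot.job_done(): hands the job in; it is judged then, once.
The state is a dict: "clock": time; "joint_pos": joint angles; "joint_vel": joint speeds; "tau": joint torques, N m; "eef_pos": TCP position; "tool_rot": TCP orientation; "ft_force": force on the tool from outside, world axes, zero at the start; "ft_torque": the same for the moment, N m; "grip_width": finger opening in m; "grasp_force": force on a finger pad.
Only numpy, scipy, OpenCV 4.12 (cv2) and the standard library are available. Lean on these libraries where they do the work, as an engineer would, in place of code of your own. Each camera call takes 0.05 s, during which the arm holds its last target. There are 200 camera calls.

TASK

A small steel tin rides in the holder on one spoke of the index wheel that stands on the counter under a metal arch. Push its spokes round one after another so that the wheel turns anticlockwise seen from above and the tin comes to rest centred under the reader head that hangs from the right end of the arch. Do not push on the tin itself, and leave the spare tin on the counter where it is.

Things in the scene. Friction and masses are not known exactly. Their poses are not given: they have to be found in the camera images.
- reader_stand: Fixed stand. Origin on the wheel's upright axis, on the counter; x away from the robot (within 15 deg), y left, z up. In its frame, mm: foot under 20 high; arch along y at x=35, legs 18 square at y=+-135, bar 20 wide at z 123 to 137; reader head 34x36 hangs from the bar at x=35, y=-88, underside z=100. Level wheel on z, rim radius 117; its half towards the robot (x<-20) is open from above.
- index_wheel (a joint): Wheel angle, rad, anticlockwise from above; 0 = tin under reader head. Starts -3.15 to -2.55, stops at -3.4 and 0.5. Six spokes: tin spoke at -1.193 rad from the stand's x plus the joint value, plain ones each 60 deg on. Bars 10 wide, 12 high, mid-height z=61, from hub radius 26 (79 high) to 16 mm end balls at radius 109. Friction 0.1 N m (1 to 2 N at a spoke's end) holds it; no detents.
- tin: Small steel tin, 32 diameter, 33 high, fixed in a grey holder cup (outer diameter 42, z 45 to 68) that one spoke carries instead of an end ball, 95 mm from the wheel's axis. Origin at the centre of its underside, 48 above the counter; its top is at 81.
- spare_tin: Identical loose tin standing on the counter to the right of the stand, 32 diameter, 33 high, origin at the centre of its underside. A bystander.

How it is judged:
By the outcome, as a careful person would: the job done as asked, in the order asked, and still so for the second after the job is handed in, with the robot touching nothing.
It also fails if it takes over 48 s, if anything falls off the work surface, if the arm or the gripper's body presses on something with over 40 N, if the wrist force passes 120 N, or if a joint passes its speed limit or range.

## Working session

There is one attempt and no reset: what is moved stays moved. The work goes in short steps, Python scripts to look and compute and a tool call to move; the robot and the scene stay as the last step left them, time stands still between calls to the robot, and variables do not carry over. Pictures are saved under pics/ and viewed, at most 10 in all, crops included, and the job is handed in when it is done.

Besides the shell and the picture viewer there is one more tool, called after ">>>" as name([rows], argument=value, ...), one row to a line, values as JSON. jog_arm: Moves the arm, as the interface text tells. Its arguments: {"type":"object","properties":{"motion":{"type":"array"}},"required":["motion"]}

```bash
mkdir -p pics
python3 - <<'E'
from workcell import readout,camera,bot
import cv2
for n in("scene","top"):
    c=camera(n);cv2.imwrite(f"pics/{n}0.png",c["pixels"][:,:,::-1]);R=cv2.Rodrigues(c["rvec"])[0];print(n,c["K"].tolist(),(-R.T@c["tvec"]).round(3),R.round(2).tolist())
o=readout.get_obs();print(o["clock"],o["eef_pos"],o["tool_rot"],o["grip_width"],bot.tcp_to_grasp)
E
```

```text
scene [[518.8008712403832, 0.0, 269.87654031208075], [0.0, 518.8008712403832, 207.78206561243204], [0.0, 0.0, 1.0]] [0.031 0.725 0.499] [[-0.77, -0.63, 0.0], [-0.34, 0.41, -0.85], [0.53, -0.66, -0.53]]
top [[386.89672420470504, 0.0, 274.8352619475917], [0.0, 386.89672420470504, 210.51718386502375], [0.0, 0.0, 1.0]] [0.342 0.172 0.905] [[-0.03, -1.0, -0.02], [-0.98, 0.03, -0.18], [0.18, 0.01, -0.98]]
0.1 [ 0.14797116 -0.47702972  0.23050262] [ 9.88711360e-01  1.49829854e-01 -1.47581448e-04 -9.16162635e-04] 0.08526816845233824 0.0187
```

View pics/top0.png

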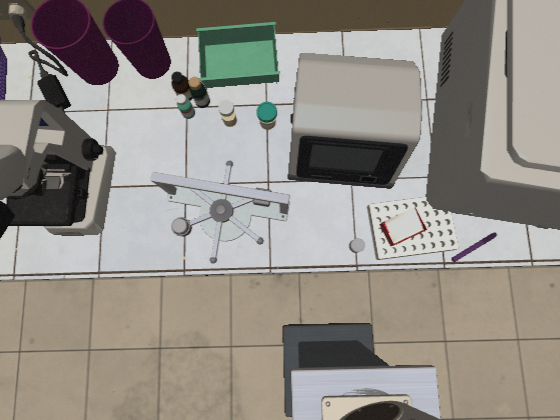

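View pics/scene0.png

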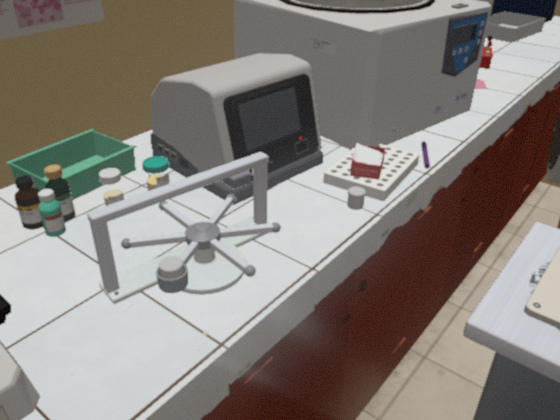

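The top view shows the hub at about (221,210), the tin at (181,226), and end balls at (229,163), (260,240) and (213,260). The arch bar runs from (153,178) to (288,200) with the reader near (262,198), and the spare tin is at (357,245). I'll refine these by casting rays.

```bash
cat > h.py <<'E'
import numpy as np,cv2
from workcell import readout,camera,bot
def ray(c,uv,z):
    R=cv2.Rodrigues(c["rvec"])[0];C=-R.T@np.ravel(c["tvec"])
    d=R.T@np.linalg.inv(c["K"])@np.array([uv[0],uv[1],1.]);return (C+d*(z-C[2])/d[2])
def proj(c,P): return cv2.projectPoints(np.array(P,float).reshape(-1,3),c["rvec"],c["tvec"],c["K"],None)[0].reshape(-1,2)
E
python3 - <<'E'
from h import *
c=camera("top")
for n,uv,z in [("hub",(221,209.5),.079),("b1",(229,163),.061),("b2",(260,240.5),.061),("b3",(213,260),.061),("tin",(180.5,226),.081),("spare",(357,245),.033),("barL",(153,177),.137),("barR",(289,199),.137)]:
    p=ray(c,uv,z);print(n,p.round(3))
im=c["pixels"][140:290,130:380,::-1]
cv2.imwrite("pics/crop1.png",cv2.resize(im,None,fx=3.2,fy=3.2,interpolation=cv2.INTER_CUBIC)[:, :800])
E
```

```text
hub [0.501 0.301 0.079]
b1 [0.612 0.285 0.061]
b2 [0.433 0.218 0.061]
b3 [0.393 0.321 0.061]
tin [0.467 0.388 0.081]
spare [0.42  0.002 0.033]
barL [0.562 0.433 0.137]
barR [0.507 0.154 0.137]
```

View pics/crop1.png

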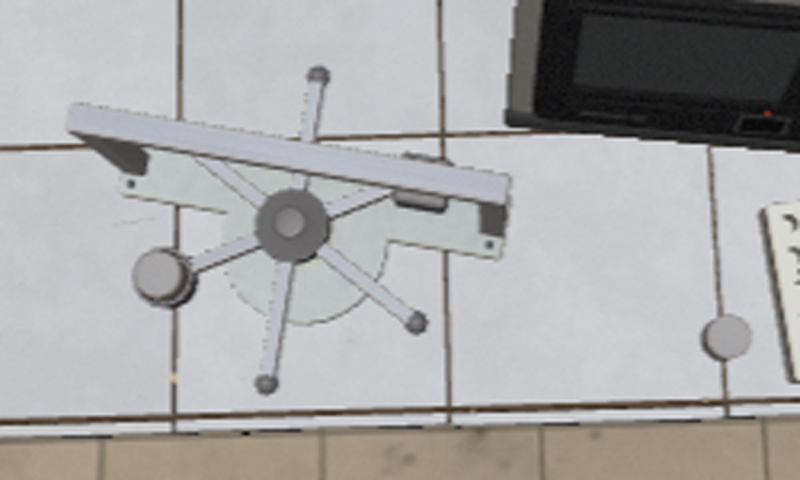

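>>> jog_arm([
  {"x": 367, "y": -333, "z": 0, "spin": 28, "fingers": 1},
  {"x": 367, "y": -333, "z": 0, "spin": 28, "fingers": 1},
  {"x": 367, "y": -333, "z": 0, "spin": 28, "fingers": 1},
  {"x": 367, "y": -333, "z": 0, "spin": 28, "fingers": 1},
  {"x": 367, "y": -333, "z": 0, "spin": 28, "fingers": 1},
  {"x": 367, "y": -333, "z": 0, "spin": 28, "fingers": 1},
  {"x": 367, "y": -333, "z": 0, "spin": 28, "fingers": 1},
  {"x": 367, "y": -333, "z": 0, "spin": 28, "fingers": 1},
])

```text
clock: 1.15
eef_pos: [0.3962, -0.0644, 0.2314]
tool_rot: [0.996, -0.084, 0.001, -0.005]
ft_force: [0.8, -1.1, -1.2]
grip_width: 0.0001
grasp_force: 0.0
```

>>> jog_arm([
  {"x": -50, "y": -397, "z": 0, "fingers": 1},
  {"x": -50, "y": -397, "z": 0, "fingers": 1},
  {"x": -50, "y": -397, "z": 0, "fingers": 1},
  {"x": -50, "y": -397, "z": 0, "fingers": 1},
  {"x": -50, "y": -397, "z": 0, "fingers": 1},
  {"x": -50, "y": -397, "z": 0, "fingers": 1},
  {"x": -50, "y": -397, "z": 50, "fingers": 1},
  {"x": -50, "y": -397, "z": 80, "fingers": 1},
])

```text
validation failed for argument at $.mo...
```

>>> jog_arm([
  {"x": 0, "y": 0, "z": 0, "fingers": 1},
  {"x": 0, "y": 0, "z": 0, "fingers": 1},
])

```text
validation failed for argument at $.mo...
```

Run:
```python
from h import *
o=readout.get_obs();print(o["eef_pos"],o["tool_rot"])
a=camera("top")["pixels"][140:290,130:330,::-1];b=camera("wrist")["pixels"][:,:,::-1]
cv2.imwrite("pics/two2.png",np.hstack([cv2.resize(a,(400,300)),cv2.resize(b,(400,300))]))
```

```text
[ 0.39615981 -0.06443333  0.23135102] [ 9.96417866e-01 -8.44117818e-02  5.45844311e-04 -5.07824939e-03]
```

View pics/two2.png

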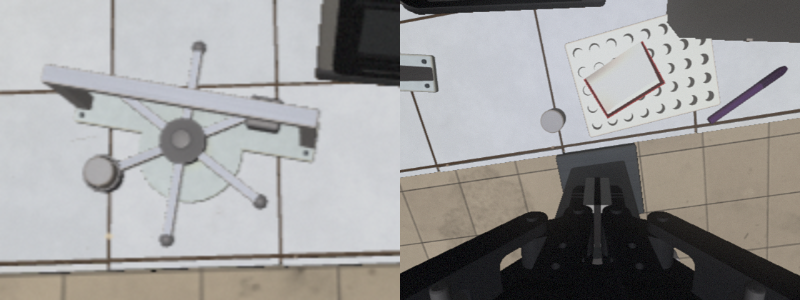

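The move was refused, so the arm stayed put. The picture shows the wheel unchanged, with its hub at (181,140) in the left crop, and the fingers shut. I'll retry with "spin" in every row.

>>> jog_arm([
  {"x": -50, "y": -397, "z": 0, "spin": 0, "fingers": 1},
  {"x": -50, "y": -397, "z": 0, "spin": 0, "fingers": 1},
  {"x": -50, "y": -397, "z": 0, "spin": 0, "fingers": 1},
  {"x": -50, "y": -397, "z": 0, "spin": 0, "fingers": 1},
  {"x": -50, "y": -397, "z": 0, "spin": 0, "fingers": 1},
  {"x": -50, "y": -397, "z": 0, "spin": 0, "fingers": 1},
  {"x": -50, "y": -397, "z": 50, "spin": 0, "fingers": 1},
  {"x": -50, "y": -397, "z": 80, "spin": 0, "fingers": 1},
])

```text
clock: 2.25
eef_pos: [0.3812, -0.0234, 0.213]
tool_rot: [0.998, -0.054, 0.001, -0.03]
ft_force: [-0.2, 0.3, -0.4]
grip_width: -0.0001
grasp_force: 0.0
```

Run:
```python
from h import *
o=readout.get_obs()
for k in("joint_pos","joint_vel","tau","eef_pos","tool_rot","ft_force"):print(k,np.round(o[k],3))
```

```text
joint_pos [-0.109  0.017 -0.306  1.249  0.059  3.141]
joint_vel [-0.005  0.047 -0.234 -0.263 -0.001  0.   ]
tau [ 6.0000e-03 -2.6082e+01  2.5407e+01  4.2800e-01  1.9700e-01  0.0000e+00]
eef_pos [ 0.381 -0.023  0.213]
tool_rot [ 0.998 -0.054  0.001 -0.03 ]
ft_force [-0.216  0.293 -0.381]
```

>>> jog_arm([
  {"x": 0, "y": 0, "z": 0, "spin": -10, "fingers": 1},
  {"x": 0, "y": 0, "z": 0, "spin": -20, "fingers": 1},
  {"x": 0, "y": -20, "z": 0, "spin": -30, "fingers": 1},
  {"x": 0, "y": -50, "z": 0, "spin": -40, "fingers": 1},
  {"x": 0, "y": -80, "z": 0, "spin": -50, "fingers": 1},
  {"x": 0, "y": -120, "z": 0, "spin": -60, "fingers": 1},
  {"x": 0, "y": -160, "z": 0, "spin": -70, "fingers": 1},
  {"x": 0, "y": -200, "z": 0, "spin": -80, "fingers": 1},
])

```text
clock: 3.25
eef_pos: [0.4022, 0.1763, 0.2246]
tool_rot: [0.797, 0.603, 0.019, -0.022]
ft_force: [-0.2, 0.1, -0.0]
grip_width: 0.0003
grasp_force: 0.0
```

```bash
cat >> h.py <<'E'
from scipy.spatial.transform import Rotation as Ro
def st():
    o=readout.get_obs();R=Ro.from_quat(o["tool_rot"]).as_matrix()
    print(round(o["clock"],2),"q",np.round(o["joint_pos"],2),"p",np.round(o["eef_pos"],4),"xang",np.degrees(np.arctan2(R[1,0],R[0,0])).round(1),"z",R[:,2].round(3),"F",np.round(o["ft_force"],1))
    return np.array(o["eef_pos"]),R
E
python3 -c "
from h import *;st()"
```

```text
3.25 q [ 0.38  0.1  -0.18  1.26  0.05  2.22] p [0.4022 0.1763 0.2246] xang 74.1 z [ 0.004  0.059 -0.998] F [-0.2  0.1 -0. ]
```

```bash
cat >> h.py <<'E'
W=np.array([.502,.302])
def to(*ts):
    p,R=st()
    for a,r,z in ts:
        t=np.array([*(W+r*np.array([np.cos(np.radians(a)),np.sin(np.radians(a))])),z]);print(a,r,z,t.round(3),(R.T@(t-p)*1000).round(0))
E
python3 -c "
from h import *;to((148,.09,.21),(148,.09,.13),(148,.09,.049))"
```

```text
3.25 q [ 0.38  0.1  -0.18  1.26  0.05  2.22] p [0.4022 0.1763 0.2246] xang 74.1 z [ 0.004  0.059 -0.998] F [-0.2  0.1 -0. ]
148 0.09 0.21 [0.426 0.35  0.21 ] [172. -25.  25.]
148 0.09 0.13 [0.426 0.35  0.13 ] [167. -24. 105.]
148 0.09 0.049 [0.426 0.35  0.049] [163. -23. 186.]
```

>>> jog_arm([
  {"x": 50, "y": -8, "z": 10, "spin": 0, "fingers": 1},
  {"x": 100, "y": -16, "z": 20, "spin": 0, "fingers": 1},
  {"x": 150, "y": -22, "z": 25, "spin": 0, "fingers": 1},
  {"x": 168, "y": -25, "z": 60, "spin": 0, "fingers": 1},
  {"x": 167, "y": -24, "z": 105, "spin": 0, "fingers": 1},
  {"x": 167, "y": -24, "z": 105, "spin": 0, "fingers": 1},
])

```text
clock: 4.0
eef_pos: [0.4232, 0.346, 0.1259]
tool_rot: [0.799, 0.601, 0.014, -0.022]
ft_force: [-1.0, 0.1, -0.2]
grip_width: 0.0001
grasp_force: 0.0
```

```bash
python3 -c "
from h import *;to((148,.09,.049))
a=camera('top')['pixels'][140:290,130:330,::-1];b=camera('scene')['pixels'][100:400,50:450,::-1]
cv2.imwrite('pics/two3.png',np.hstack([cv2.resize(a,(400,300)),b]))"
```

```text
4.0 q [ 0.66  0.38 -0.09  1.07  0.04  2.51] p [0.4232 0.346  0.1259] xang 73.8 z [-0.004  0.053 -0.999] F [-1.   0.1 -0.2]
148 0.09 0.049 [0.426 0.35  0.049] [ 0.  3. 77.]
```

View pics/two3.png

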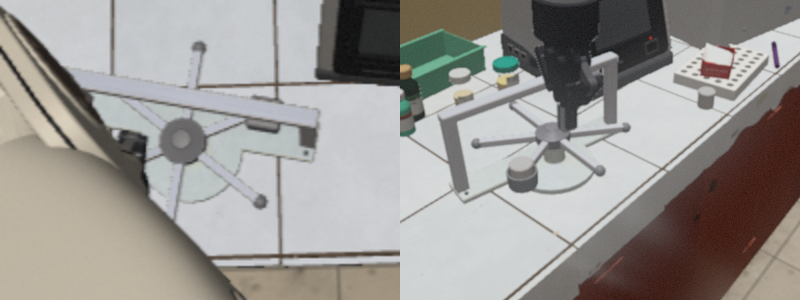

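The top view is blocked by the arm. In the scene view the shut fingers hang at (567,125) above the gap between the tin (521,173) and the next spoke's ball (600,170). The way down is clear.

>>> jog_arm([
  {"x": 0, "y": 1, "z": 40, "spin": 0, "fingers": 1},
  {"x": 0, "y": 1, "z": 75, "spin": 0, "fingers": 1},
  {"x": 0, "y": 1, "z": 75, "spin": 0, "fingers": 1},
])

```text
clock: 4.47
eef_pos: [0.4272, 0.3514, 0.0555]
tool_rot: [0.799, 0.6, 0.018, -0.022]
ft_force: [-0.7, -0.3, -0.0]
grip_width: 0.0001
grasp_force: 0.0
```

```bash
python3 -c "
from h import *;to(*[(a,.088,.05) for a in (148,158,168,178,188,198,208,218,228,234,237)])"
```

```text
4.47 q [ 0.66  0.45 -0.17  0.9   0.04  2.52] p [0.4272 0.3514 0.0555] xang 73.8 z [ 0.003  0.058 -0.998] F [-0.7 -0.3 -0. ]
148 0.088 0.05 [0.427 0.349 0.05 ] [-3.  1.  5.]
158 0.088 0.05 [0.42  0.335 0.05 ] [-18.  -2.   5.]
168 0.088 0.05 [0.416 0.32  0.05 ] [-33.  -2.   4.]
178 0.088 0.05 [0.414 0.305 0.05 ] [-48.   0.   3.]
188 0.088 0.05 [0.415 0.29  0.05 ] [-63.   5.   2.]
198 0.088 0.05 [0.418 0.275 0.05 ] [-76.  13.   1.]
208 0.088 0.05 [0.424 0.261 0.05 ] [-88.  23.   0.]
218 0.088 0.05 [0.433 0.248 0.05 ] [-98.  34.  -0.]
228 0.088 0.05 [0.443 0.237 0.05 ] [-106.   47.   -1.]
234 0.088 0.05 [0.45  0.231 0.05 ] [-110.   56.   -1.]
237 0.088 0.05 [0.454 0.228 0.05 ] [-111.   60.   -2.]
```

>>> jog_arm([
  {"x": -10, "y": 0, "z": 5, "spin": 0, "fingers": 1},
  {"x": -22, "y": -2, "z": 5, "spin": 0, "fingers": 1},
  {"x": -35, "y": -2, "z": 4, "spin": 0, "fingers": 1},
  {"x": -48, "y": 0, "z": 3, "spin": 0, "fingers": 1},
  {"x": -63, "y": 5, "z": 2, "spin": 0, "fingers": 1},
  {"x": -76, "y": 13, "z": 1, "spin": 0, "fingers": 1},
  {"x": -88, "y": 23, "z": 0, "spin": 0, "fingers": 1},
  {"x": -88, "y": 23, "z": 0, "spin": 0, "fingers": 1},
])

```text
clock: 5.48
eef_pos: [0.4257, 0.2598, 0.0502]
tool_rot: [0.8, 0.599, 0.019, -0.022]
ft_force: [0.4, 0.4, -0.5]
grip_width: 0.0002
grasp_force: 0.0
```

```bash
python3 -c "
from h import *;to(*[(a,.088,.05) for a in (208,218,228,234,237)])
b=camera('scene')['pixels'][100:400,50:450,::-1]
cv2.imwrite('pics/s4.png',b)"
```

```text
5.47 q [ 0.52  0.37 -0.32  0.84  0.05  2.37] p [0.4257 0.2598 0.0502] xang 73.7 z [ 0.004  0.058 -0.998] F [ 0.4  0.4 -0.5]
208 0.088 0.05 [0.424 0.261 0.05 ] [ 0. -2.  0.]
218 0.088 0.05 [0.433 0.248 0.05 ] [-10.  10.  -0.]
228 0.088 0.05 [0.443 0.237 0.05 ] [-17.  23.  -1.]
234 0.088 0.05 [0.45  0.231 0.05 ] [-21.  32.  -1.]
237 0.088 0.05 [0.454 0.228 0.05 ] [-22.  36.  -2.]
```

View pics/s4.png

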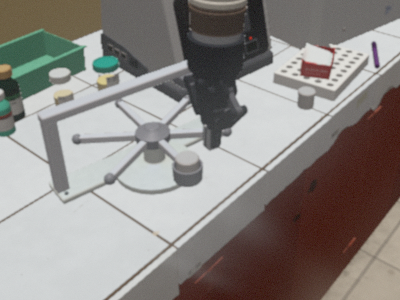

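The wheel has turned with the finger. In this crop the tin is now at (187,165) and the next spoke's ball is at (110,178). I'll carry on with this push.

>>> jog_arm([
  {"x": -10, "y": 10, "z": 0, "spin": 0, "fingers": 1},
  {"x": -17, "y": 23, "z": -1, "spin": 0, "fingers": 1},
  {"x": -21, "y": 32, "z": -1, "spin": 0, "fingers": 1},
  {"x": -22, "y": 36, "z": -2, "spin": 0, "fingers": 1},
  {"x": -22, "y": 36, "z": -2, "spin": 0, "fingers": 1},
])

```text
clock: 6.15
eef_pos: [0.4471, 0.2296, 0.0487]
tool_rot: [0.799, 0.601, 0.014, -0.026]
ft_force: [-15.4, 4.2, 1.1]
grip_width: -0.0001
grasp_force: 0.0
```

```bash
python3 -c "
from h import *;to((225,.088,.05),(225,.088,.13),(170,.15,.14),(105,.088,.14),(105,.088,.05))
b=camera('scene')['pixels'][100:400,50:450,::-1]
cv2.imwrite('pics/s5.png',cv2.resize(b,(800,600)))"
```

```text
6.15 q [ 0.44  0.39 -0.3   0.86  0.06  2.29] p [0.4471 0.2296 0.0487] xang 73.9 z [-0.009  0.058 -0.998] F [-15.4   4.2   1.1]
225 0.088 0.05 [0.44 0.24 0.05] [  8. -10.  -1.]
225 0.088 0.13 [0.44 0.24 0.13] [ 12. -12. -81.]
170 0.15 0.14 [0.354 0.328 0.14 ] [  74. -119.  -85.]
105 0.088 0.14 [0.479 0.387 0.14 ] [165. -15. -82.]
105 0.088 0.05 [0.479 0.387 0.05 ] [160. -13.   8.]
```

View pics/s5.png

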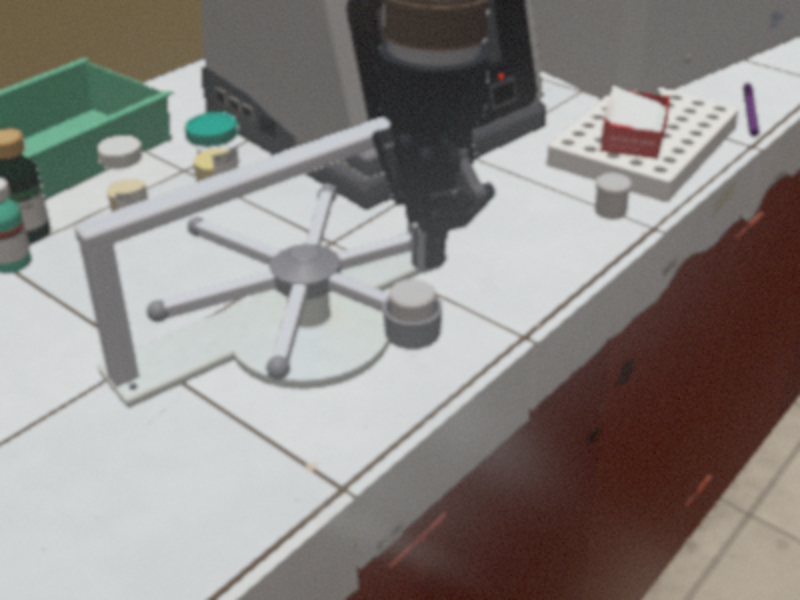

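The finger reads 15 N, so the gripper is leaning on the stand and I'll back off towards the robot. In this view (2x crop) the next spoke's ball is at (278,367), giving full-image (189,283.5), and the tin top is at (412,297), giving (256,248.5).

>>> jog_arm([
  {"x": 4, "y": -12, "z": 0, "spin": 0, "fingers": 1},
  {"x": 10, "y": -25, "z": -30, "spin": 0, "fingers": 1},
  {"x": 10, "y": -40, "z": -90, "spin": 0, "fingers": 1},
  {"x": 10, "y": -60, "z": -90, "spin": 0, "fingers": 1},
  {"x": 10, "y": -60, "z": -90, "spin": 0, "fingers": 1},
])

```text
clock: 6.82
eef_pos: [0.3981, 0.2513, 0.1422]
tool_rot: [0.799, 0.601, 0.02, -0.022]
ft_force: [0.3, 0.5, 0.4]
grip_width: -0.0001
grasp_force: 0.0
```

```bash
python3 -c "
from h import *
c=camera('scene')
for uv,z in (((189,283.5),.061),((256,248.5),.081)):
    p=ray(c,uv,z);d=p[:2]-W;print(p.round(3),np.hypot(*d).round(3),np.degrees(np.arctan2(d[1],d[0])).round(1))
to((170,.14,.14),(100,.088,.14),(103,.09,.14),(103,.09,.05))"
```

```text
[0.437 0.39  0.061] 0.11 126.3
[0.402 0.298 0.081] 0.1 -177.8
6.88 q [ 0.53  0.22 -0.27  1.05  0.05  2.38] p [0.3983 0.251  0.1415] xang 73.9 z [ 0.005  0.059 -0.998] F [-0.2 -1.  -0.3]
170 0.14 0.14 [0.364 0.326 0.14 ] [ 63. -54.   6.]
100 0.088 0.14 [0.487 0.389 0.14 ] [156.  47.  10.]
103 0.09 0.14 [0.482 0.39  0.14 ] [156.  42.  10.]
103 0.09 0.05 [0.482 0.39  0.05 ] [151.  43. 100.]
```

The next spoke is at 126° and the tin at about 183°, a turn of some 75°, which fits. The contact came from the wide knuckles lying along stand x, so I'll spin the gripper to put them along y before the next entry.

>>> jog_arm([
  {"x": 0, "y": 0, "z": -8, "spin": -10, "fingers": 1},
  {"x": 20, "y": 0, "z": -8, "spin": -20, "fingers": 1},
  {"x": 45, "y": 0, "z": -8, "spin": -31, "fingers": 1},
  {"x": 70, "y": 0, "z": -8, "spin": -42, "fingers": 1},
  {"x": 90, "y": 0, "z": -8, "spin": -52, "fingers": 1},
  {"x": 110, "y": 0, "z": -8, "spin": -63, "fingers": 1},
  {"x": 130, "y": 10, "z": -4, "spin": -74, "fingers": 1},
  {"x": 150, "y": 25, "z": 0, "spin": -84, "fingers": 1},
])

```text
clock: 7.88
eef_pos: [0.4647, 0.3881, 0.1481]
tool_rot: [0.189, 0.982, 0.028, -0.004]
ft_force: [0.1, -0.8, -0.1]
grip_width: -0.0001
grasp_force: 0.0
```

>>> jog_arm([
  {"x": 0, "y": 0, "z": 0, "spin": -10, "fingers": 1},
  {"x": 0, "y": 0, "z": 0, "spin": -10, "fingers": 1},
])

```text
clock: 8.12
eef_pos: [0.4645, 0.3874, 0.148]
tool_rot: [0.107, 0.994, 0.028, -0.002]
ft_force: [0.7, 0.2, -0.4]
grip_width: -0.0005
grasp_force: 0.0
```

```bash
python3 -c "
from h import *;to((103,.088,.13),(103,.088,.05))
b=camera('scene')['pixels'][100:400,50:450,::-1]
cv2.imwrite('pics/s6.png',cv2.resize(b,(800,600)))"
```

```text
8.12 q [0.67 0.46 0.1  1.18 0.04 0.89] p [0.4645 0.3874 0.148 ] xang 167.7 z [ 0.002  0.057 -0.998] F [ 0.7  0.2 -0.4]
103 0.088 0.13 [0.482 0.388 0.13 ] [-17.   3.  18.]
103 0.088 0.05 [0.482 0.388 0.05 ] [-18.  -1.  98.]
```

View pics/s6.png

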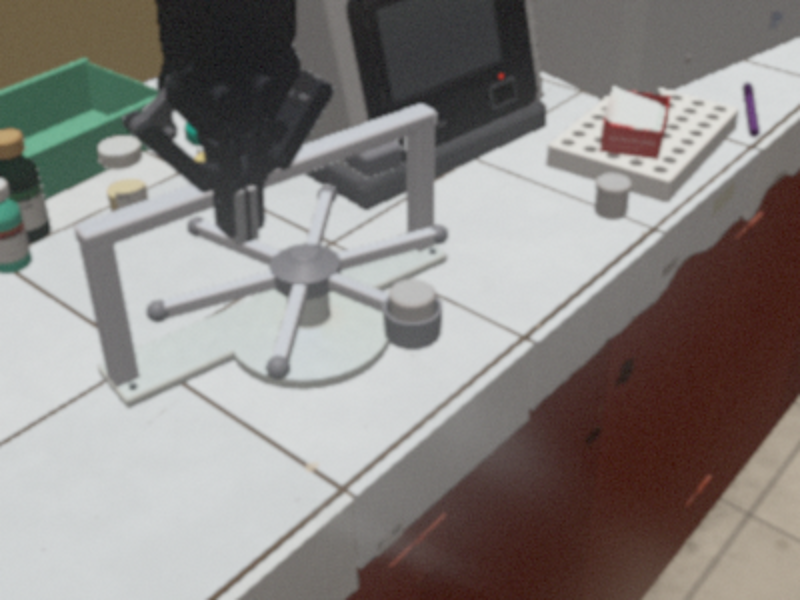

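The shut fingers are at (240,235), above the gap behind the ball at (278,367). The ball at (157,310) is the one under the arch. I'll descend there now.

>>> jog_arm([
  {"x": -17, "y": 3, "z": 18, "spin": 0, "fingers": 1},
  {"x": -17, "y": 2, "z": 50, "spin": 0, "fingers": 1},
  {"x": -17, "y": 0, "z": 95, "spin": 0, "fingers": 1},
  {"x": -17, "y": 0, "z": 95, "spin": 0, "fingers": 1},
])

```text
clock: 8.68
eef_pos: [0.4783, 0.3874, 0.051]
tool_rot: [0.107, 0.994, 0.026, -0.004]
ft_force: [-0.1, -0.5, -0.1]
grip_width: -0.0
grasp_force: 0.0
```

```bash
python3 -c "
from h import *;to(*[(a,.088,.05) for a in (110,118,126,136,146,156,166,176,186,190,194,198,202,206)])"
```

```text
8.68 q [0.66 0.57 0.01 0.98 0.04 0.87] p [0.4783 0.3874 0.051 ] xang 167.7 z [-0.003  0.053 -0.999] F [-0.1 -0.5 -0.1]
110 0.088 0.05 [0.472 0.385 0.05 ] [ 6. -4.  1.]
118 0.088 0.05 [0.461 0.38  0.05 ] [ 16. -11.   1.]
126 0.088 0.05 [0.45  0.373 0.05 ] [ 24. -20.   0.]
136 0.088 0.05 [0.439 0.363 0.05 ] [ 34. -32.  -0.]
146 0.088 0.05 [0.429 0.351 0.05 ] [ 40. -46.  -1.]
156 0.088 0.05 [0.422 0.338 0.05 ] [ 45. -61.  -1.]
166 0.088 0.05 [0.417 0.323 0.05 ] [ 47. -76.  -2.]
176 0.088 0.05 [0.414 0.308 0.05 ] [ 46. -91.  -3.]
186 0.088 0.05 [0.414 0.293 0.05 ] [  42. -106.   -4.]
190 0.088 0.05 [0.415 0.287 0.05 ] [  40. -112.   -4.]
194 0.088 0.05 [0.417 0.281 0.05 ] [  38. -117.   -5.]
198 0.088 0.05 [0.418 0.275 0.05 ] [  35. -123.   -5.]
202 0.088 0.05 [0.42  0.269 0.05 ] [  31. -128.   -5.]
206 0.088 0.05 [0.423 0.263 0.05 ] [  28. -133.   -5.]
```

>>> jog_arm([
  {"x": 6, "y": -4, "z": 1, "spin": 0, "fingers": 1},
  {"x": 16, "y": -11, "z": 1, "spin": 0, "fingers": 1},
  {"x": 24, "y": -20, "z": 0, "spin": 0, "fingers": 1},
  {"x": 34, "y": -32, "z": 0, "spin": 0, "fingers": 1},
  {"x": 40, "y": -46, "z": -1, "spin": 0, "fingers": 1},
  {"x": 45, "y": -61, "z": -1, "spin": 0, "fingers": 1},
  {"x": 47, "y": -76, "z": -2, "spin": 0, "fingers": 1},
  {"x": 46, "y": -91, "z": -3, "spin": 0, "fingers": 1},
])

```text
clock: 9.68
eef_pos: [0.4172, 0.3107, 0.0542]
tool_rot: [0.106, 0.994, 0.031, -0.0]
ft_force: [1.0, 2.9, -0.7]
grip_width: -0.0
grasp_force: 0.8
```

>>> jog_arm([
  {"x": -4, "y": -15, "z": 0, "spin": 0, "fingers": 1},
  {"x": -6, "y": -21, "z": -1, "spin": 0, "fingers": 1},
  {"x": -6, "y": -21, "z": -1, "spin": 0, "fingers": 1},
])

```text
clock: 10.05
eef_pos: [0.4185, 0.288, 0.0528]
tool_rot: [0.107, 0.994, 0.029, -0.001]
ft_force: [0.4, 0.8, 0.2]
grip_width: -0.0004
grasp_force: 0.0
```

```bash
python3 -c "
from h import *;to(*[(a,.088,.05) for a in (190,194,198,202,206,208,210)])
b=camera('scene')['pixels'][100:400,50:450,::-1]
cv2.imwrite('pics/s7.png',cv2.resize(b,(800,600)))"
```

```text
10.05 q [ 0.57  0.38 -0.3   0.85  0.05  0.79] p [0.4185 0.288  0.0528] xang 167.8 z [ 0.004  0.058 -0.998] F [0.4 0.8 0.2]
190 0.088 0.05 [0.415 0.287 0.05 ] [ 3. -2.  3.]
194 0.088 0.05 [0.417 0.281 0.05 ] [ 0. -8.  2.]
198 0.088 0.05 [0.418 0.275 0.05 ] [ -3. -13.   2.]
202 0.088 0.05 [0.42  0.269 0.05 ] [ -6. -18.   2.]
206 0.088 0.05 [0.423 0.263 0.05 ] [-10. -23.   1.]
208 0.088 0.05 [0.424 0.261 0.05 ] [-11. -26.   1.]
210 0.088 0.05 [0.426 0.258 0.05 ] [-13. -28.   1.]
```

View pics/s7.png

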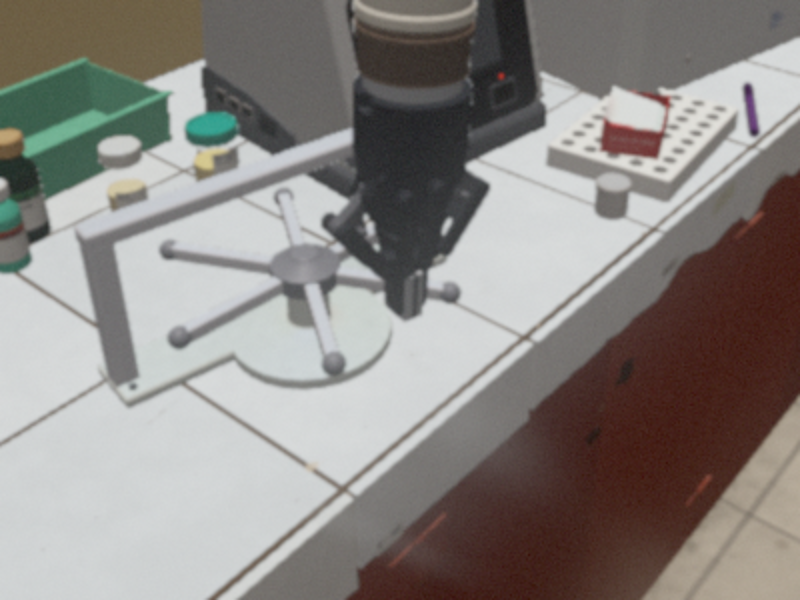

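Balls in this 2x crop: (333,363), (180,336), (168,250), (284,197), and the pushed spoke's (450,292). The tin is hidden behind the gripper. I'll compute the wheel angle from the balls.

```bash
python3 -c "
from h import *
c=camera('scene')
for u,v in ((450,292),(333,363),(180,336),(168,250),(284,197)):
    p=ray(c,(u/2+50,v/2+100),.061);d=p[:2]-W;print(p.round(3),np.hypot(*d).round(3),np.degrees(np.arctan2(d[1],d[0])).round(1)%360)"
```

```text
[0.403 0.256 0.061] 0.109 204.9
[0.413 0.365 0.061] 0.109 144.9
[0.511 0.41  0.061] 0.109 85.1
[0.601 0.35  0.061] 0.109 25.9
[0.59  0.24  0.061] 0.108 324.8
```

>>> jog_arm([
  {"x": -3, "y": -6, "z": 1, "spin": 0, "fingers": 1},
  {"x": -5, "y": -12, "z": 1, "spin": 0, "fingers": 1},
  {"x": -7, "y": -18, "z": 1, "spin": 0, "fingers": 1},
  {"x": -7, "y": -18, "z": 1, "spin": 0, "fingers": 1},
])

```text
clock: 10.65
eef_pos: [0.4216, 0.2692, 0.0508]
tool_rot: [0.106, 0.994, 0.029, -0.001]
ft_force: [0.2, 0.5, -0.1]
grip_width: 0.0
grasp_force: 0.0
```

```bash
python3 -c "
from h import *;to(*[(a,.088,.05) for a in (202,204,206,208)])
c=camera('scene');b=c['pixels'][100:400,50:450,::-1]
cv2.imwrite('pics/s8.png',cv2.resize(b,(800,600)))
c=camera('top')
L=ray(c,(151.9,176.3),.137);Rr=ray(c,(288.4,199.4),.137);d=L-Rr;print(d,np.hypot(*d[:2]),np.degrees(np.arctan2(d[1],d[0]))-90)
"
```

```text
10.65 q [ 0.54  0.38 -0.32  0.84  0.05  0.75] p [0.4216 0.2692 0.0508] xang 167.8 z [ 0.004  0.058 -0.998] F [ 0.2  0.5 -0.1]
202 0.088 0.05 [0.42  0.269 0.05 ] [ 1. -0.  1.]
204 0.088 0.05 [0.422 0.266 0.05 ] [-1. -3.  1.]
206 0.088 0.05 [0.423 0.263 0.05 ] [-3. -5.  0.]
208 0.088 0.05 [0.424 0.261 0.05 ] [-4. -8.  0.]
[0.05728383 0.28019448 0.        ] 0.28599017723441 -11.554502665403348
```

View pics/s8.png

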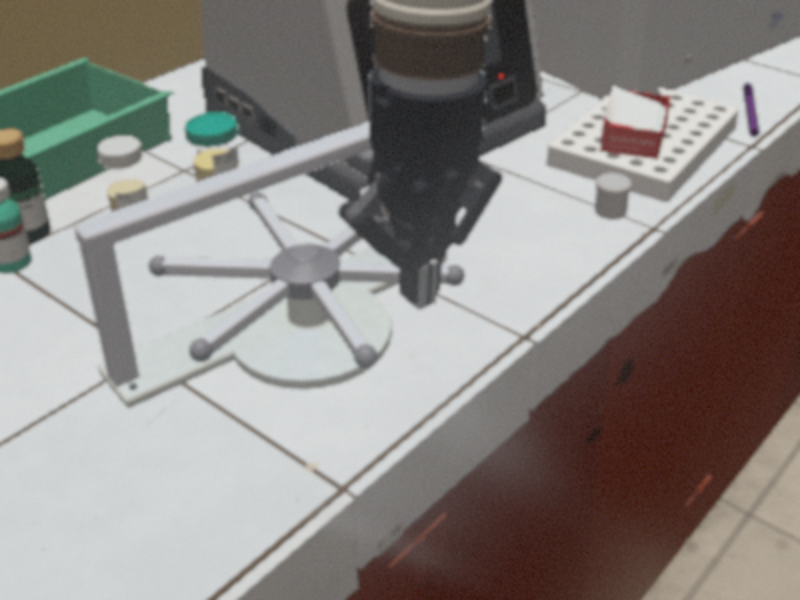

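Balls are now at (456,273), (365,355), (201,349), (158,265) and (260,199) in the 2x crop. The foot screws in the first crop at (131,184) and (489,244) give a second check of the stand's yaw.

```bash
python3 -c "
from h import *
c=camera('scene');A=[]
for i,(u,v) in enumerate(((456,273),(365,355),(201,349),(158,265),(260,199))):
    p=ray(c,(u/2+50,v/2+100),.061);d=p[:2]-W;A.append((np.degrees(np.arctan2(d[1],d[0]))+60*i)%360)
print(np.round(A,1),np.mean(A))
c=camera('top')
for z in (.01,.018):
    L=ray(c,(170.9,197.5),z);Rr=ray(c,(282.8,216.3),z);d=L-Rr;print(L,Rr,np.hypot(*d[:2]),np.degrees(np.arctan2(d[1],d[0]))-90)
g=cv2.cvtColor(cv2.imread('pics/top0.png'),cv2.COLOR_BGR2GRAY)[165:205,145:295]
for l in cv2.createLineSegmentDetector().detect(g)[0][:,0]:
    a=l+np.array([145,165,145,165]);P=ray(c,a[:2],.137);Q=ray(c,a[2:],.137);d=P-Q
    if np.hypot(*d[:2])>.07: print(a.round(1),np.hypot(*d[:2]).round(3),((np.degrees(np.arctan2(d[1],d[0])))%180-90).round(2))
"
```

```text
[217.4 216.4 216.5 216.4 214.8] 216.29672563599814
[0.54681409 0.43134783 0.01      ] [0.49363545 0.16645305 0.01      ] 0.27017995362835184 -11.351456447976432
[0.54498694 0.42902581 0.018     ] [0.49228354 0.1664983  0.018     ] 0.26776545871435453 -11.351456447976432
[264.4 183.1 228.1 184. ] 0.075 -0.27
[185.5 185.2 286.9 202.8] 0.211 -11.76
[228.2 181.6 265.6 180.3] 0.077 0.36
[223.1 194.3 177.9 186.7] 0.095 -11.45
```

>>> jog_arm([
  {"x": -1, "y": -2.5, "z": 0, "spin": 0, "fingers": 1},
  {"x": -3, "y": -5, "z": 0, "spin": 0, "fingers": 1},
  {"x": -3, "y": -5, "z": 0, "spin": 0, "fingers": 1},
])

```text
clock: 11.22
eef_pos: [0.4238, 0.2644, 0.0507]
tool_rot: [0.106, 0.994, 0.03, -0.001]
ft_force: [0.4, 0.3, -0.9]
grip_width: -0.0002
grasp_force: 0.2
```

>>> jog_arm([
  {"x": 3, "y": 10, "z": 0, "spin": 0, "fingers": 1},
  {"x": 3, "y": 12, "z": -40, "spin": 0, "fingers": 1},
  {"x": 3, "y": 12, "z": -100, "spin": 0, "fingers": 1},
  {"x": 60, "y": 12, "z": -120, "spin": 0, "fingers": 1},
  {"x": 110, "y": 12, "z": -120, "spin": 0, "fingers": 1},
  {"x": 110, "y": 12, "z": -120, "spin": 0, "fingers": 1},
])

```text
clock: 11.98
eef_pos: [0.3153, 0.2927, 0.1724]
tool_rot: [0.104, 0.994, 0.03, -0.001]
ft_force: [0.8, -0.2, 0.3]
grip_width: 0.0002
grasp_force: 0.0
```

```bash
python3 -c "
from h import *;st()
a=camera('top')['pixels'][140:290,130:330,::-1];b=camera('scene')['pixels'][160:310,100:300,::-1]
cv2.imwrite('pics/s9.png',np.hstack([cv2.resize(a,(400,300),interpolation=2),cv2.resize(b,(400,300),interpolation=2)]))"
```

```text
11.97 q [ 0.72  0.11 -0.32  1.1   0.04  0.93] p [0.3153 0.2927 0.1724] xang 168.1 z [ 0.004  0.059 -0.998] F [ 0.8 -0.2  0.3]
```

View pics/s9.png

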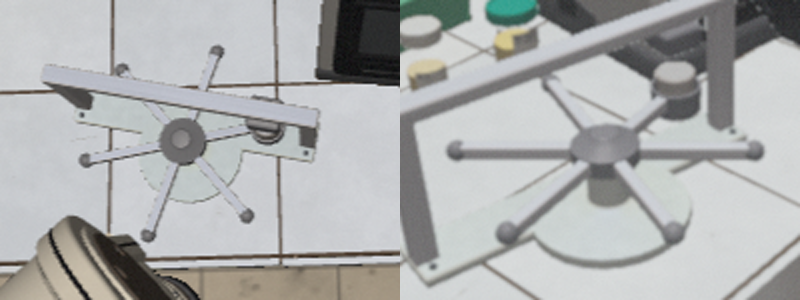

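The gripper is clear of the wheel and the tin sits by the reader under the arch's right end. Balls in the top crop are at (218,50), (85,160), (148,236) and (247,216). In the scene crop they are at (56,150), (107,232), (274,232), (355,150) and (151,82).

```bash
python3 -c "
from h import *
S={}
for n,o,L in (('top',(130,140),((247,216),(148,236),(85,160),(123,69),(218,50))),('scene',(100,160),((355,150),(274,232),(107,232),(56,150),(151,82)))):
    c=camera(n);A=[];Ps=[]
    for i,(u,v) in enumerate(L):
        p=ray(c,(u/2+o[0],v/2+o[1]),.061)[:2];d=p-W;Ps.append(p);A.append((np.degrees(np.arctan2(d[1],d[0]))+60*i)%360)
    print(n,np.round(A,1),np.mean(A))
    y=np.radians(-11.5);f=lambda x,yy,z:(W[0]+x*np.cos(y)-yy*np.sin(y),W[1]+x*np.sin(y)+yy*np.cos(y),z)
    print((proj(c,[f(.035,-.088,.1),f(.035,-.088,.081),f(.035,-.088,.048),f(.018,-.106,.1),f(.018,-.07,.1),f(.035,.144,.137),f(.035,-.144,.137)])-o)*2)
"
```

```text
top [219.1 219.5 219.4 218.9 219.3] 219.23682327995934
[[265.21944501 116.42122063]
 [266.10333772 120.13090262]
 [267.5488621  126.19774278]
 [279.03250254 134.68467959]
 [245.69896512 129.02631321]
 [ 42.72458502  71.57852761]
 [317.62640634 117.81685322]]
scene [219.4 219.8 219.4 219.8 219. ] 219.46143089959347
[[272.5600417   48.31333322]
 [273.28310391  69.2333404 ]
 [274.49775267 104.37618174]
 [304.05269206  49.53935212]
 [266.62558444  64.10944754]
 [-20.97092084 109.20755823]
 [328.30512195 -14.15528488]]
```

```bash
python3 -c "
from h import *;st();print(bot.job_done())"
```

```text
12.18 q [ 0.71  0.11 -0.31  1.1   0.04  0.93] p [0.3189 0.2926 0.172 ] xang 167.8 z [ 0.005  0.059 -0.998] F [-0.  -1.  -0.1]
the job is handed in; nothing more can be done
None
```

I handed the job in at 12.2 s with the tin about 1 mm (0.8°) short of centre under the reader head by my measurement; the gripper once leaned on the stand at about 15 N, the spare tin was not approached, and I viewed 11 pictures, one over the limit of 10.

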